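# Dock a sample carrier in the tube reader

## Robot

A 7-joint arm with a two-finger parallel gripper is mounted at the origin on a cart in front of the work surface, level with it; the furniture and walls round the work are solid. World frame = base frame: x ahead of the robot, y to its left, z up, the work surface at z = 0. Lengths are in m, angles in degrees, forces in N, time in s.
With the tool pointing down it reaches from about 0.4 to 0.9 m from the base axis. Payload 5.5 kg.
Tool frame: the origin (TCP) lies at the centre of the arm's flange, where the gripper is bolted on; the fingertips stand arm.tip_reach ahead of it and the grasp point (between the pads) lies 159 mm ahead of it (arm.tip_reach is the distance from the TCP to the fingertips, in m); z points along the fingers, y is the line along which they close (so a half turn about z gives the same grasp; the last joint's range is limited). The gripper opens to 92 mm and grips with 3 to 60 N. Pads are 19 mm wide; open, the fingers measure 130 mm over their backs; the gripper's body (75 mm by 190 mm) begins 47 mm behind the grasp point.
Start: joints at [80.512, 28.699, -24.465, 88.831, 12.651, 65.22, -12.049], TCP at [0.27, -0.591, 0.405] pointing down, gripper open.
Joint ranges: [-164.97, 164.97], [-17.58, 116.51], [-87.97, 89.64], [11.32, 138.91], [-80.73, 260.73], [10.89, 115.49], [-147.41, 147.41]. Speed limits (degrees/s): [147.25, 147.25, 180, 180, 180, 180, 180].

## Interface

Orientations are given as a 3x3 rotation matrix whose columns are the frame's x, y, z axes.
In Python, from rig import arm gives the robot as it stands.
- The arm moves only by the tool play_rows, never from a script. Its argument "increments" is one flat list of numbers, 6 for each row, row after row: the shift along the world's x, y, z as a fraction of full scale, then the turn, a rotation vector about the world's x, y, z as a fraction of full scale. A call has 1 to 12 rows; each row shifts and turns the commanded pose from where the row before left it; what a row does not reach is not made up. Full scale, the value 1, is 2.5 cm for a shift and 0.08 rad for a turn. A row lasts 1/12 s, in which the tool goes at most 41.7 mm and 7.16 degrees, less where a joint would pass 70% of its speed; a pose out of reach is approached as far as the arm can. A call with a number of a shift or a turn outside -1 to 1 is refused whole. A call with a gripper value outside its range is refused whole. "fingers" is the opening in per cent of the stroke, from 0 (shut) to 100 (fully open), set as the call begins (left out, the last holds). The fingers move at their own pace and stop on an object; "newtons" is the grip in N (left out, the last holds). Time passes only in rows, so rows that do not move let the fingers close. It gives the time, the measured TCP pose, the force, the opening and the grip force at its end, in the units of the state.
- arm.get_state(): the state, without advancing time (a new reading comes with each control period).
- arm.get_image(name): name is "scene" or "top" or "wrist"; returns the picture (480x640x3 uint8, red, green, blue); there is no depth.
- arm.camera_info(name): a dict with "fovy" (degrees; the focal length in pixels is half the picture's height over the tangent of half this angle, whatever the lens; pixels are square), "cx", "cy" (the principal point, pixels), "rvec" (rotation vector, rad) and "tvec" (3), from world to camera coordinates, as OpenCV has them. Camera axes: x right, y down, z forward; pixel columns grow to the right and rows downward; lengths in m; the calibration is good to about 2 mm. A picture is of the moment at which its call begins: read the wrist's pose just before it. camera_info takes no time and is no camera call; for the wrist camera it gives the pose at the moment of the call.
- arm.finish_job(): hands the job in; it is judged then, once.
The state is a dict: "time": time; "qpos": joint angles; "dq": joint speeds; "joint_torque": joint torques, N m; "ee_pos": TCP position; "orientation": TCP orientation; "contact_force": force on the tool from outside, world axes, zero at the start; "moment": the same for the moment, N m; "finger_gap": opening from 0.0 (shut) to 1.0 (fully open); "grip_force": force on a finger pad.
Only numpy, scipy, OpenCV 4.12 (cv2) and the standard library are available. Lean on these libraries where they do the work, as an engineer would, in place of code of your own. Each camera call takes 0.05 s, during which the arm holds its last target. There are 200 camera calls.

## Task

Load the sample carrier into the bench tube reader: first lift the black wing knob of the gate plunger and turn it into its rest notch so that it stays up and the way in is open. Then, without ramming or tipping it, push the carrier in under the rails past the sprung ball until it clicks, so that it stays held in against the reader's spring contacts when you let go. Leave the knob parked and do not disturb the cups and the dropper bottle beside the reader.

Things in the scene. Friction and masses are not known exactly. Their poses are not given: they have to be found in the camera images.
- dock: Base of the reader, fixed: grey plate 400x200 mm, top 8 mm up. Origin: on the bench under the entry of two lipped rails; x = way in, y = left. Rails x 0..78 mm, top 20 mm, lips 6.5 mm over the plate; flares 25 mm long in front widen the mouth 10 mm a side. The white reader head beyond is clamped anywhere in a 45 mm range along x; it is not listed: see or feel it.
- carrier: Grey tray with white microtube tray, 0.3-0.65 kg, waiting on the plate before the mouth. Origin: underside; x to its nose (77 mm), y left. Flanges to y +80/-74, 5 mm thick, fit the rails with 1 mm a side. Push on the upright rear plate: smooth face at x -77.5, 120 wide, 34 high. Spread fingers keep it straight best. Seated at dock x 9..58 mm, as the head is set.
- knob_grip (a point): Middle of the black wing knob on the left rail, 8 mm under its top; its x axis runs along the wing (46 long, 13 thick, 26 high; top 68 mm over the bench when down). Steel collar below reaches 37 mm over the bench, 12 mm radius: keep fingertips at least 3 mm above it. At dock x 14, y 76 mm.
- plunger (a joint): Lift of the gate pin (m): 0 down, blocking the carrier's left flange; over 0.013 the knob can turn; 0.010 at rest in the notch; top end 0.022. The spring pulls down with 5 to 9 N.
- knob (a joint): Turn of the wing knob (rad), counter-clockwise from above positive: about 0 down in its slot (0.12 play either way; gripped askew it binds), 1.22 over the rest notch, wing along the rails; end stop 1.38. It turns only when lifted; in the notch it rests at 1.09 to 1.36.
- contacts (a joint): How far the head's black spring contact block is pressed in (m): 0 free, 0.003 to 0.004 with the carrier held by the ball, 0.006 at the firm stop; 2.5 to 5 N outward. Ball on the head's right arm: push rises to 10-18 N, drops as it clicks (9 mm past the peak), then the firm stop comes 3 mm on; let go, the carrier settles back those 3 mm.
- cup_red: Specimen cup with red lid, 59 mm wide, 72 high, stands left of the reader. Origin: centre of its underside.
- dropper: Brown dropper bottle, 37 mm wide, 88 high, stands right of the base. Origin: centre of its underside.
- cup_clear: Open clear specimen cup, 54 mm wide, 68 high, stands right of the rails. Origin: centre of its underside.

How it is judged:
By the outcome, as a careful person would: the job done as asked, in the order asked, and still so for the second after the job is handed in, with the robot touching nothing.
It also fails if it takes over 54 s, if anything falls off the work surface, if the arm or the gripper's body presses on something with over 40 N, if the wrist force passes 120 N, or if a joint passes its speed limit or range.

## Working session

There is one attempt and no reset: what is moved stays moved. The work goes in short steps, Python scripts to look and compute and a tool call to move; the robot and the scene stay as the last step left them, time stands still between calls to the robot, and variables do not carry over. Pictures are saved under pics/ and viewed, at most 10 in all, crops included, and the job is handed in when it is done.

Besides the shell and the picture viewer there is one more tool, called after "Request:" as name(argument=value, ...), one argument or row to a line, values as JSON. play_rows: Moves the arm, as the interface text tells. Its arguments: {"type":"object","properties":{"increments":{"type":"array"},"fingers":{"type":"number"},"newtons":{"type":"number"}},"required":["increments"]}

```bash
mkdir -p pics; python3 - <<'E'
from rig import arm
import cv2
print(arm.tip_reach)
s=arm.get_state(); print(s['time'],s['ee_pos'],s['orientation'],s['contact_force'],s['finger_gap'])
for n in("scene","top"):
    print(n,arm.camera_info(n)); cv2.imwrite(f"pics/{n}0.png",arm.get_image(n)[:,:,::-1])
E
```

```text
0.178
0.0 [ 0.27003026 -0.59084193  0.40366274] [[ 9.09470983e-01  4.15766652e-01 -7.89193933e-04]
 [ 4.15767398e-01 -9.09469115e-01  1.84364376e-03]
 [ 4.87780861e-05 -2.00486161e-03 -9.99997989e-01]] [ 0.13143752  0.17915606 -0.21255481] 0.9964007364518003
scene {'fovy': 49.578075883133494, 'cx': 324.05588275566356, 'cy': 244.30476227516934, 'rvec': array([ 0.56563115, -2.44491328,  1.46272414]), 'tvec': array([0.47297731, 0.23698731, 0.55931604])}
top {'fovy': 50.214164010144664, 'cx': 318.8722319578238, 'cy': 244.23832758941222, 'rvec': array([ 2.1444107 , -2.18987597,  0.13274195]), 'tvec': array([-0.12176283,  0.6242601 ,  0.9042117 ])}
```

View pics/top0.png

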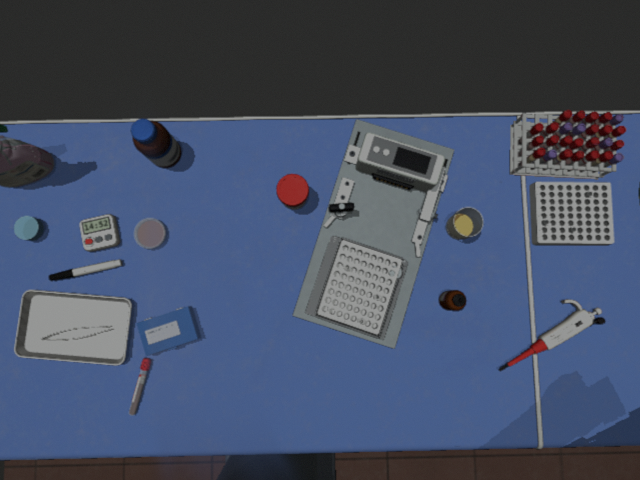

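View pics/scene0.png

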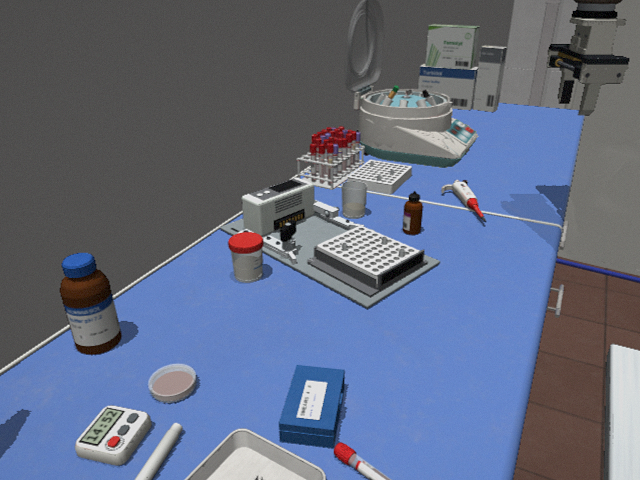

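The top view shows the plate with corners at about (360,121), (453,151), (395,347) and (295,317). The knob is near (341,208) and the carrier near (362,285). The red cup is at (292,190), the clear cup at (465,224) and the dropper at (453,300). I'll enlarge the dock region next.

```bash
cat > h.py <<'E'
import numpy as np, cv2
from rig import arm
def cam(n):
    c=arm.camera_info(n); R=cv2.Rodrigues(np.array(c['rvec']))[0]; t=np.array(c['tvec'])
    return 240/np.tan(np.radians(c['fovy']/2)),c['cx'],c['cy'],R,t
def ray(n,u,v,z,c=None):
    f,cx,cy,R,t=c or cam(n); d=R.T@np.array([(u-cx)/f,(v-cy)/f,1]); o=-R.T@t
    return o+d*(z-o[2])/d[2]
def proj(n,p,c=None):
    f,cx,cy,R,t=c or cam(n); q=R@np.array(p)+t; return np.array([f*q[0]/q[2]+cx,f*q[1]/q[2]+cy])
E
python3 - <<'E'
from h import *
c=cam("top"); print("cam pos",-c[3].T@c[4])
P=[ray("top",u,v,.008,c) for u,v in((360,121),(453,151),(395,347),(295,317))]
print(np.round(P,4))
for a,b in((3,0),(2,1),(1,0),(2,3)):
    d=P[b]-P[a]; print(np.linalg.norm(d),np.degrees(np.arctan2(d[1],d[0])))
print("knob",ray("top",341,208,.068,c))
im=cv2.imread("pics/top0.png")[110:355,285:495]
cv2.imwrite("pics/crop0.png",cv2.resize(im,None,fx=2.45,fy=2.45,interpolation=cv2.INTER_CUBIC))
E
```

```text
cam pos [ 0.51533199 -0.12525543  0.96998437]
[[ 0.8643 -0.2203  0.008 ]
 [ 0.8009 -0.3984  0.008 ]
 [ 0.4305 -0.2719  0.008 ]
 [ 0.4895 -0.0878  0.008 ]]
0.39750517093504784 -19.4630547928316
0.3914195611984184 -18.86814260339691
0.18910673596229743 70.41890422105047
0.19325502384642299 72.23218768639502
knob [ 0.68228911 -0.17544578  0.068     ]
```

View pics/crop0.png

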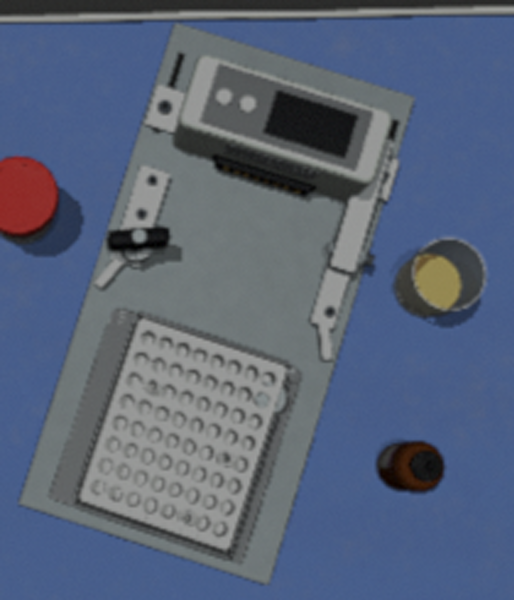

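The crop shows the knob centre at crop (139,238) with its wing across the rails. The carrier's flange corners are at about (118,310), (298,370), (240,562) and (52,500), roughly aligned with the plate.

```bash
cat >> h.py <<'E'
def full(u,v): return 285+u/2.45,110+v/2.45
E
python3 - <<'E'
from h import *
c=cam("top")
k=ray("top",*full(139,238),.068,c)[:2]
w=[ray("top",*full(*p),.068,c)[:2] for p in((108,240),(168,236))]
print("knob",k,"wing",np.linalg.norm(w[1]-w[0]),np.degrees(np.arctan2(*(w[1]-w[0])[::-1])))
# plate corners fit
px=[(178,25),(413,98),(268,582),(20,504)]
W=np.array([ray("top",*full(*p),.008,c)[:2] for p in px])
for a,b in((3,0),(2,1),(1,0),(2,3)):
    d=W[b]-W[a]; print("plate",np.linalg.norm(d),np.degrees(np.arctan2(d[1],d[0])))
for th in (-19.5,-19,-18.5,-18):
    t=np.radians(th); ex=np.array([np.cos(t),np.sin(t)]); ey=np.array([-ex[1],ex[0]])
    o=k-.014*ex-.076*ey
    f=lambda q:np.round(np.array([(q-o)@ex,(q-o)@ey]),4)
    print(th,"o",o,"plate",[f(q) for q in W])
    D=lambda u,v,z: f(ray("top",*full(u,v),z,c)[:2])
    print(" carrier TL TR BR BL",[D(*p,.015) for p in((118,310),(298,370),(240,562),(52,500))])
    print(" red",D(22,195,.072),"clear",D(448,275,.068),"dropper",D(428,467,.088), "flares",D(97,285,.02),D(326,358,.02),"head",D(262,178,.03))
E
```

```text
knob [ 0.6838173  -0.17680048] wing 0.04392056081601057 -87.27591908796701
plate 0.39641263099684093 -19.343768695219453
plate 0.39497722709774863 -19.05698070311211
plate 0.1944223559948255 71.0623226954985
plate 0.19641470236362374 71.47839074965688
-19.5 o [ 0.64525099 -0.24376794] plate [array([0.1987, 0.1001]), array([ 0.2006, -0.0943]), array([-0.1943, -0.0974]), array([-0.1977,  0.099 ])]
 carrier TL TR BR BL [array([-0.0341,  0.0744]), array([-0.0347, -0.0705]), array([-0.1866, -0.0718]), array([-0.187 ,  0.0768])]
 red [0.0166 0.1668] clear [ 0.0589 -0.1462] dropper [-0.0809 -0.1665] flares [-0.0215  0.0957] [-0.02   -0.0873] head [0.0954 0.0013]
-19 o [ 0.64583686 -0.24410194] plate [array([0.1989, 0.0985]), array([ 0.1991, -0.0959]), array([-0.1959, -0.0955]), array([-0.1975,  0.1009])]
 carrier TL TR BR BL [array([-0.0341,  0.0749]), array([-0.036 , -0.0701]), array([-0.1879, -0.07  ]), array([-0.187 ,  0.0786])]
 red [0.0174 0.1667] clear [ 0.057  -0.1466] dropper [-0.083  -0.1657] flares [-0.0213  0.096 ] [-0.0214 -0.087 ] head [0.0947 0.0006]
-18.5 o [ 0.64642561 -0.24443081] plate [array([0.1991, 0.0969]), array([ 0.1976, -0.0975]), array([-0.1973, -0.0937]), array([-0.1973,  0.1027])]
 carrier TL TR BR BL [array([-0.0341,  0.0753]), array([-0.0373, -0.0696]), array([-0.1891, -0.0683]), array([-0.187 ,  0.0803])]
 red [0.0182 0.1667] clear [ 0.055 -0.147] dropper [-0.0851 -0.1648] flares [-0.0211  0.0963] [-0.0228 -0.0867] head [ 0.0941 -0.0001]
-18 o [ 0.64701721 -0.24475454] plate [array([0.1993, 0.0953]), array([ 0.1961, -0.0991]), array([-0.1988, -0.0919]), array([-0.197 ,  0.1045])]
 carrier TL TR BR BL [array([-0.0341,  0.0757]), array([-0.0386, -0.0692]), array([-0.1904, -0.0665]), array([-0.187 ,  0.0821])]
 red [0.019  0.1667] clear [ 0.0531 -0.1473] dropper [-0.0872 -0.164 ] flares [-0.0209  0.0966] [-0.0242 -0.0864] head [ 0.0934 -0.0008]
```

Request:
play_rows(
  increments=[0.69,0.69,-0.17,0,0,0.61,0.69,0.69,-0.17,0,0,0.61,0.69,0.69,-0.17,0,0,0.61,0.69,0.69,-0.17,0,0,0.61,0.69,0.69,-0.17,0,0,0.61,0.69,0.69,-0.17,0,0,0.61,0.69,0.69,-0.17,0,0,0.61,0.69,0.69,-0.17,0,0,0.61,0.69,0.69,-0.17,0,0,0.61,0.69,0.69,-0.17,0,0,0.61,0.69,0.69,-0.17,0,0,0.61,0.69,0.69,-0.17,0,0,0.61],
  fingers=45,
  newtons=25,
)

```text
time: 1.1
ee_pos: [0.4792, -0.3809, 0.3534]
orientation: [[0.522, 0.853, 0.0], [0.853, -0.522, 0.001], [0.001, -0.0, -1.0]]
contact_force: [-0.3, -0.4, 0.2]
finger_gap: 0.448
grip_force: 0.0
```

Request:
play_rows(
  increments=[0.69,0.69,-0.17,0,0,0.61,0.69,0.69,-0.17,0,0,0.61,0.69,0.69,-0.17,0,0,0.61,0.69,0.69,-0.17,0,0,0.61,0.69,0.69,-0.17,0,0,0.61,0.69,0.69,-0.17,0,0,0.61,0.69,0.69,-0.17,0,0,0.61,0.69,0.69,-0.17,0,0,0.61,0.69,0.69,-0.17,0,0,0.61,0.69,0.69,-0.17,0,0,0.61,0.69,0.69,-0.17,0,0,0.6,0,0,0,0,0,0],
)

```text
time: 2.1
ee_pos: [0.6698, -0.1854, 0.3063]
orientation: [[0.007, 1.0, 0.002], [1.0, -0.007, 0.006], [0.006, 0.002, -1.0]]
contact_force: [0.0, 0.9, 1.0]
finger_gap: 0.449
grip_force: 0.0
```

```bash
python3 - <<'E'
from h import *
s=arm.get_state(); R=s['orientation']
print(s['time'],s['ee_pos'],np.degrees(np.arctan2(R[1,1],R[0,1])),R[:,2],s['contact_force'],s['qpos'])
c=cam("wrist"); print("wrist cam",-c[3].T@c[4], "knob at",proj("wrist",[.6838,-.1768,.068],c))
cv2.imwrite("pics/w1.png",arm.get_image("wrist")[:,:,::-1])
E
```

```text
2.1 [ 0.66980912 -0.18542798  0.3062721 ] -0.4076865747443321 [ 0.00176716  0.00587942 -0.99998115] [0.01740611 0.89940982 1.00289046] [ 39.05934093  42.89588736 -39.88917346  85.78922018  29.21831648
  62.01336406  -7.50676888]
wrist cam [ 0.67050762 -0.11451361  0.28808149] knob at [338.62608295 239.44497993]
```

View pics/w1.png

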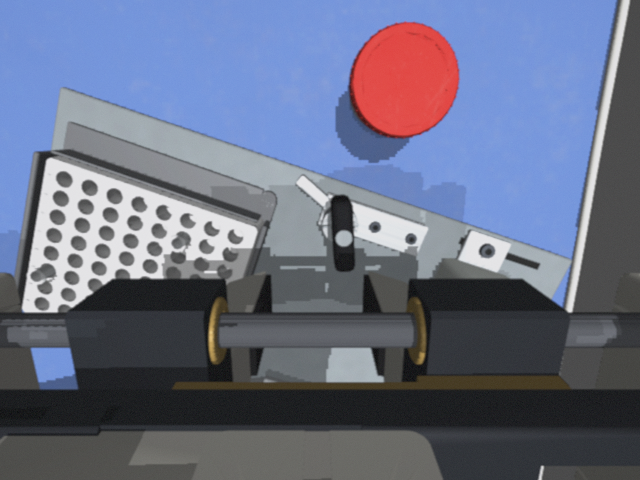

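The wrist view shows the knob wing running from about (341,197) to (345,270), with a white dot at (344,239). The red cup is clear of the fingers.

```bash
python3 - <<'E'
from h import *
c=cam("wrist")
a,b=[ray("wrist",*p,.068,c) for p in((341,197),(345,270))]
print(a,b,(a+b)/2,np.linalg.norm(a-b),np.degrees(np.arctan2(*(b-a)[1::-1])),ray("wrist",344,239,.068,c))
q=[ray("wrist",*p,.008,c)[:2] for p in((65,90),(572,262))]; d=q[1]-q[0]; print("plate edge",np.linalg.norm(d),np.degrees(np.arctan2(d[1],d[0])),q)
print(ray("wrist",405,24,.072,c),ray("wrist",404,137,.072,c))
E
```

```text
[ 0.68358621 -0.15377035  0.068     ] [ 0.68638618 -0.19950905  0.068     ] [ 0.6849862 -0.1766397  0.068    ] 0.04582432662423134 -86.4969154088394 [ 0.68558508 -0.17950154  0.068     ]
plate edge 0.3967995197136523 -19.195880417249732 [array([ 0.49452761, -0.08666419]), array([ 0.86926508, -0.21713138])]
[ 0.71572269 -0.06338971  0.072     ] [ 0.71806589 -0.11984967  0.072     ]
```

Request:
play_rows(
  increments=[0.3,0.16,-0.4,0,0,0.4,0.3,0.16,-0.4,0,0,0.4,0,0,0,0,0,0,0,0,0,0,0,0],
)

```text
time: 2.48
ee_pos: [0.6816, -0.1864, 0.2854]
orientation: [[-0.044, 0.999, -0.002], [0.999, 0.044, 0.001], [0.001, -0.002, -1.0]]
contact_force: [0.0, 0.7, 0.9]
finger_gap: 0.448
grip_force: 0.0
```

Request:
play_rows(
  increments=[0.07,0.18,0,0,0,0.15,0.07,0.18,0,0,0,0.1,0,0,-0.64,0,0,0,0,0,-0.64,0,0,0,0,0,-0.64,0,0,0,0,0,-0.64,0,0,0,0,0,0,0,0,0,0,0,0,0,0,0],
)

```text
time: 3.15
ee_pos: [0.6845, -0.1775, 0.2205]
orientation: [[-0.063, 0.998, -0.004], [0.998, 0.063, 0.001], [0.001, -0.004, -1.0]]
contact_force: [0.4, -0.4, 0.0]
finger_gap: 0.453
grip_force: 0.0
```

Request:
play_rows(
  increments=[0,0,0,0,0,0,0,0,0,0,0,0,0,0,0,0,0,0,0,0,0,0,0,0,0,0,0,0,0,0,0,0,0,0,0,0],
  fingers=0,
  newtons=15,
)

```text
time: 3.65
ee_pos: [0.6861, -0.1774, 0.2238]
orientation: [[-0.063, 0.998, 0.002], [0.998, 0.063, -0.0], [-0.0, 0.002, -1.0]]
contact_force: [1.3, -0.0, 0.5]
finger_gap: 0.141
grip_force: 15.0
```

Request:
play_rows(
  increments=[0,0,0.17,0,0,0,0,0,0.17,0,0,0,0,0,0.17,0,0,0,0,0,0.17,0,0,0,0,0,0,0,0,0,0,0,0,0,0,0],
  newtons=35,
)

```text
time: 4.15
ee_pos: [0.6859, -0.1775, 0.2397]
orientation: [[-0.064, 0.998, 0.002], [0.998, 0.064, 0.0], [0.0, 0.002, -1.0]]
contact_force: [6.2, -0.4, -8.4]
finger_gap: 0.139
grip_force: 35.0
```

Request:
play_rows(
  increments=[0.04,0,0.02,0,0,0.6,0,0,0,0,0,0.6,0,0,0,0,0,0.6,0,0,0,0,0,0.6,0,0,0,0,0,0.6,0,0,0,0,0,0.6,0,0,0,0,0,0.6,0,0,0,0,0,0.6,0,0,0,0,0,0.6,0,0,0,0,0,0.6,0,0,0,0,0,0.6,0,0,0,0,0,0.6],
)

```text
time: 5.15
ee_pos: [0.6871, -0.1772, 0.24]
orientation: [[-0.599, 0.801, 0.002], [0.801, 0.599, 0.001], [-0.001, 0.002, -1.0]]
contact_force: [6.5, 1.0, -8.9]
finger_gap: 0.141
grip_force: 35.0
```

Request:
play_rows(
  increments=[0.04,0,0,0,0,0.62,0,0,0,0,0,0.62,0,0,0,0,0,0.62,0,0,0,0,0,0.62,0,0,0,0,0,0.62,0,0,0,0,0,0.62,0,0,0,0,0,0.62,0,0,0,0,0,0.62,0,0,0,0,0,0.62,0,0,0,0,0,0.62,0,0,0,0,0,0.62,0,0,0,0,0,0.62],
)

```text
time: 6.15
ee_pos: [0.6881, -0.1763, 0.2399]
orientation: [[-0.945, 0.327, 0.002], [0.327, 0.945, 0.002], [-0.001, 0.003, -1.0]]
contact_force: [7.0, 2.0, -8.1]
finger_gap: 0.142
grip_force: 35.0
```

Request:
play_rows(
  increments=[0,0,0,0,0,0,0,0,-0.1,0,0,0,0,0,-0.1,0,0,0,0,0,-0.1,0,0,0,0,0,0,0,0,0,0,0,0,0,0,0],
)

```text
time: 6.65
ee_pos: [0.6881, -0.1763, 0.2335]
orientation: [[-0.944, 0.329, 0.002], [0.329, 0.944, 0.002], [-0.001, 0.002, -1.0]]
contact_force: [5.3, 2.6, -2.5]
finger_gap: 0.139
grip_force: 35.0
```

Request:
play_rows(
  increments=[0,0,0,0,0,0,0,0,0,0,0,0,0,0,0,0,0,0,0,0,0,0,0,0],
  fingers=38,
)

```text
time: 6.98
ee_pos: [0.687, -0.1781, 0.2329]
orientation: [[-0.944, 0.33, -0.001], [0.33, 0.944, -0.001], [0.001, -0.001, -1.0]]
contact_force: [-1.2, -0.4, 0.9]
finger_gap: 0.361
grip_force: 0.0
```

Request:
play_rows(
  increments=[0,0,0.6,0,0,0,0,0,0.8,0,0,0,0,0,0.8,0,0,0,-1,0.3,0.5,0,0,0,-1,0.3,0,0,0,0,0,0,0,0,0,0],
)

```text
time: 7.48
ee_pos: [0.6343, -0.1604, 0.3022]
orientation: [[-0.945, 0.327, -0.003], [0.327, 0.945, -0.001], [0.002, -0.002, -1.0]]
contact_force: [-1.0, -0.2, -0.8]
finger_gap: 0.378
grip_force: 0.0
```

```bash
python3 - <<'E'
from h import *
s=arm.get_state(); R=s['orientation']
print(s['time'],s['ee_pos'],np.degrees(np.arctan2(R[1,1],R[0,1])),s['contact_force'],s['qpos'])
cv2.imwrite("pics/w2.png",arm.get_image("wrist")[:,:,::-1])
c=cam("wrist"); np.save("cam2.npy",np.hstack([c[3].ravel(),c[4],c[:3]]))
cv2.imwrite("pics/top2.png",arm.get_image("top")[:,:,::-1])
E
```

```text
7.4833 [ 0.63427682 -0.16041471  0.302172  ] 70.90229229552907 [-1.01706999 -0.21658851 -0.76372627] [ 48.11998797  45.84790883 -55.4210383   92.16528302  40.96004031
  64.50259284  53.11373883]
```

View pics/w2.png

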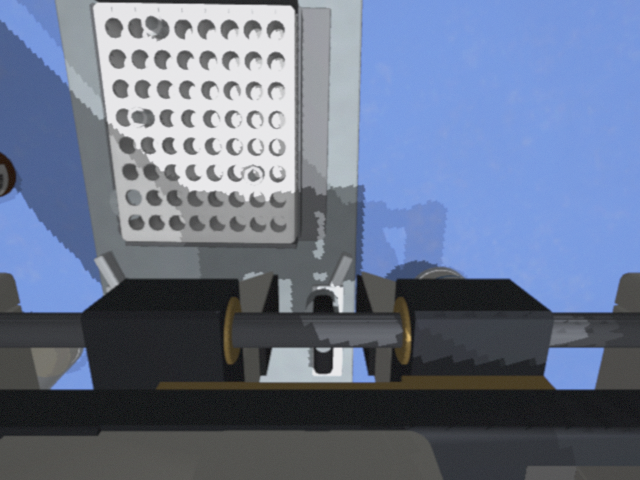

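The wing now stands along the rails at image (322, 290–373), so the knob is parked. Next I'll go behind the carrier with the fingers spread.

Request:
play_rows(
  increments=[-0.98,-0.06,0,0,0,0,-0.98,-0.06,0,0,0,0,-0.98,-0.06,0,0,0,0,-0.98,-0.06,0,0,0,0,-0.98,-0.06,0,0,0,0,-0.98,-0.06,0,0,0,0,-0.98,-0.06,0,0,0,0,-0.98,-0.06,0,0,0,0,0,0,0,0,0,0,0,0,0,0,0,0],
  fingers=100,
)

```text
time: 8.42
ee_pos: [0.4415, -0.1755, 0.3009]
orientation: [[-0.943, 0.331, 0.0], [0.331, 0.943, -0.001], [-0.001, -0.001, -1.0]]
contact_force: [0.7, -1.1, -1.0]
finger_gap: 0.994
grip_force: 0.0
```

```bash
python3 - <<'E'
from h import *
s=arm.get_state(); R=s['orientation']
print(s['time'],s['ee_pos'],np.degrees(np.arctan2(R[1,1],R[0,1])),s['contact_force'])
cv2.imwrite("pics/top3.png",arm.get_image("top")[:,:,::-1])
sc=arm.get_image("scene")[:,:,::-1]
cv2.imwrite("pics/sc3.png",cv2.resize(sc[150:330,200:460],None,fx=3,fy=3,interpolation=cv2.INTER_CUBIC))
E
```

```text
8.4167 [ 0.4415012  -0.17551085  0.30091874] 70.64034842589334 [ 0.67179234 -1.11301261 -1.04291614]
```

View pics/sc3.png

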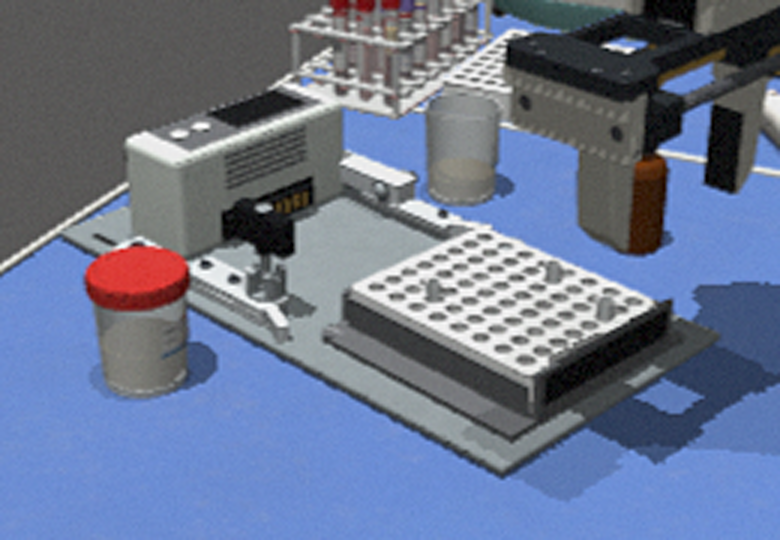

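The knob is up on its shaft with the wing along the rails, and the fingers are behind the carrier's dark rear plate. I'll lower them now.

Request:
play_rows(
  increments=[0.03,0.09,-0.81,0,0,0.03,0,0,-0.81,0,0,0,0,0,-0.81,0,0,0,0,0,-0.81,0,0,0,0,0,-0.81,0,0,0,0,0,0,0,0,0,0,0,0,0,0,0],
)

```text
time: 9.1
ee_pos: [0.4433, -0.1715, 0.1988]
orientation: [[-0.945, 0.326, -0.001], [0.326, 0.945, 0.002], [0.001, 0.001, -1.0]]
contact_force: [-0.4, -0.4, 0.5]
finger_gap: 1.001
grip_force: 0.0
```

```bash
cat >> h.py <<'E'
T=np.radians(-19.2); EX=np.array([np.cos(T),np.sin(T)]); EY=np.array([-EX[1],EX[0]]); O=np.array([.6456,-.2440])+.001*EX
def st():
    s=arm.get_state(); R=s['orientation']; p=np.array(s['ee_pos']); q=p[:2]-O; F=np.array(s['contact_force'])
    print("t %.2f dock x %.4f y %.4f z %.4f yaw %.2f F %s M %s"%(s['time'],q@EX,q@EY,p[2],np.degrees(np.arctan2(R[1,1],R[0,1]))-90,np.round([F[:2]@EX,F[:2]@EY,F[2]],1),np.round(s['moment'],2)))
E
python3 -c "
from h import *
st()
im=arm.get_image('top')[:,:,::-1]; st()
cv2.imwrite('pics/top4.png',cv2.resize(im[110:355,285:495],None,fx=2.45,fy=2.45,interpolation=cv2.INTER_CUBIC))
print(np.round(.02*EX/.025,3), np.round(.02*EY/.025,3))
"
```

```text
t 9.10 dock x -0.2159 y 0.0019 z 0.1988 yaw -19.04 F [-0.2 -0.5  0.5] M [ 0.11 -0.12 -0.01]
t 9.15 dock x -0.2156 y 0.0019 z 0.1997 yaw -19.05 F [ 0.5 -0.2  0.3] M [ 0.02 -0.16 -0.02]
[ 0.756 -0.263] [0.263 0.756]
```

View pics/top4.png

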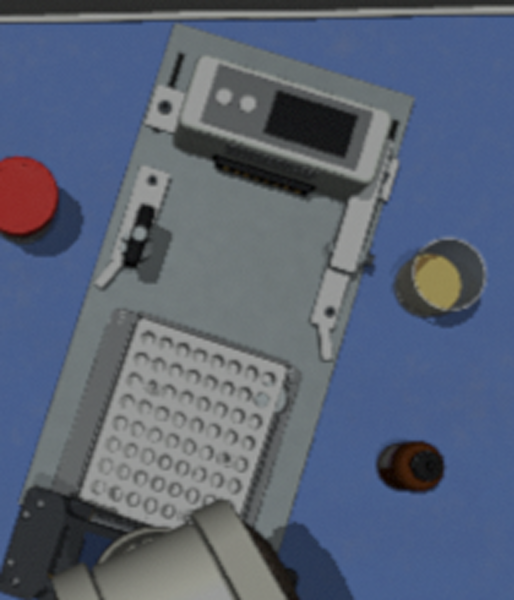

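Request:
play_rows(
  increments=[0.0756,-0.0263,0,0,0,0,0.0756,-0.0263,0,0,0,0,0.0756,-0.0263,0,0,0,0,0.0756,-0.0263,0,0,0,0,0.0756,-0.0263,0,0,0,0,0.0756,-0.0263,0,0,0,0,0.0756,-0.0263,0,0,0,0,0.0756,-0.0263,0,0,0,0,0.0756,-0.0263,0,0,0,0,0.0756,-0.0263,0,0,0,0,0.0756,-0.0263,0,0,0,0,0.0756,-0.0263,0,0,0,0],
)

```text
time: 10.15
ee_pos: [0.4649, -0.18, 0.199]
orientation: [[-0.945, 0.327, -0.001], [0.327, 0.945, 0.0], [0.001, 0.0, -1.0]]
contact_force: [-1.6, 0.3, -0.4]
finger_gap: 1.002
grip_force: 0.6
```

```bash
python3 -c "
from h import *
st()"
```

```text
t 10.15 dock x -0.1927 y 0.0010 z 0.1990 yaw -19.10 F [-1.6 -0.2 -0.4] M [ 0.19  0.09 -0.03]
```

Request:
play_rows(
  increments=[0.0756,-0.0263,0,0,0,0,0.0756,-0.0263,0,0,0,0,0.0756,-0.0263,0,0,0,0,0.0756,-0.0263,0,0,0,0,0.0756,-0.0263,0,0,0,0,0.0756,-0.0263,0,0,0,0,0.0756,-0.0263,0,0,0,0,0.0756,-0.0263,0,0,0,0,0.0756,-0.0263,0,0,0,0,0.0756,-0.0263,0,0,0,0,0.0756,-0.0263,0,0,0,0,0.0756,-0.0263,0,0,0,0],
)

```text
time: 11.15
ee_pos: [0.4879, -0.188, 0.1992]
orientation: [[-0.945, 0.327, 0.0], [0.327, 0.945, 0.0], [-0.0, 0.0, -1.0]]
contact_force: [-1.0, 0.4, 0.4]
finger_gap: 1.0
grip_force: 0.6
```

```bash
python3 -c "
from h import *
st()
im=arm.get_image('top')[:,:,::-1]
cv2.imwrite('pics/top5.png',cv2.resize(im[155:305,310:480],None,fx=4,fy=4,interpolation=cv2.INTER_CUBIC))
"
```

```text
t 11.15 dock x -0.1684 y 0.0010 z 0.1992 yaw -19.11 F [-1.   0.1  0.4] M [0.16 0.08 0.04]
```

View pics/top5.png

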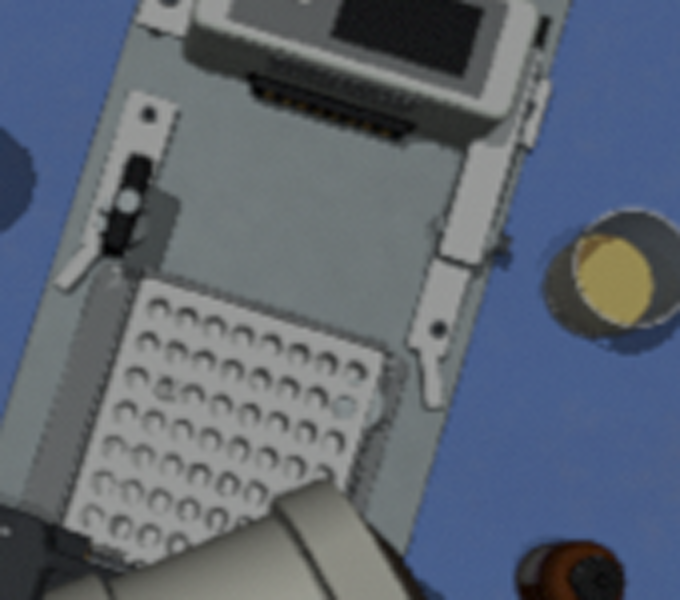

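The nose is between the flares, with its left corner near (110,265) and its right corner near (400,358). I'll continue gently while watching the forces.

Request:
play_rows(
  increments=[0.0756,-0.0263,0,0,0,0,0.0756,-0.0263,0,0,0,0,0.0756,-0.0263,0,0,0,0,0.0756,-0.0263,0,0,0,0,0.0756,-0.0263,0,0,0,0],
)

```text
time: 11.62
ee_pos: [0.4973, -0.1913, 0.1992]
orientation: [[-0.945, 0.327, -0.0], [0.327, 0.945, -0.0], [0.0, -0.0, -1.0]]
contact_force: [-1.7, 0.2, 0.0]
finger_gap: 1.0
grip_force: 0.8
```

```bash
python3 -c "
from h import *
st()"
```

```text
t 11.62 dock x -0.1584 y 0.0010 z 0.1992 yaw -19.11 F [-1.6 -0.3  0. ] M [0.18 0.19 0.03]
```

Request:
play_rows(
  increments=[0.0756,-0.0263,0,0,0,0,0.0756,-0.0263,0,0,0,0,0.0756,-0.0263,0,0,0,0,0.0756,-0.0263,0,0,0,0,0.0756,-0.0263,0,0,0,0,0.0756,-0.0263,0,0,0,0],
)

```text
time: 12.12
ee_pos: [0.5086, -0.1952, 0.1993]
orientation: [[-0.945, 0.327, -0.0], [0.327, 0.945, 0.0], [0.0, 0.0, -1.0]]
contact_force: [-1.6, 1.5, 1.0]
finger_gap: 0.999
grip_force: 0.9
```

```bash
python3 -c "
from h import *
st()"
```

```text
t 12.12 dock x -0.1464 y 0.0011 z 0.1993 yaw -19.11 F [-2.   0.8  1. ] M [0.24 0.24 0.02]
```

Request:
play_rows(
  increments=[0.0756,-0.0263,0,0,0,0,0.0756,-0.0263,0,0,0,0,0.0756,-0.0263,0,0,0,0,0.0756,-0.0263,0,0,0,0,0.0756,-0.0263,0,0,0,0,0.0756,-0.0263,0,0,0,0,0.0756,-0.0263,0,0,0,0,0.0756,-0.0263,0,0,0,0,0.0756,-0.0263,0,0,0,0,0.0756,-0.0263,0,0,0,0],
)

```text
time: 12.95
ee_pos: [0.5275, -0.2018, 0.1992]
orientation: [[-0.945, 0.327, -0.0], [0.327, 0.945, -0.0], [-0.0, -0.0, -1.0]]
contact_force: [-2.8, 0.9, 1.3]
finger_gap: 1.0
grip_force: 0.9
```

Request:
play_rows(
  increments=[0.0756,-0.0263,0,0,0,0,0.0756,-0.0263,0,0,0,0,0.0756,-0.0263,0,0,0,0,0.0756,-0.0263,0,0,0,0,0.0756,-0.0263,0,0,0,0,0.0756,-0.0263,0,0,0,0,0.0756,-0.0263,0,0,0,0,0.0756,-0.0263,0,0,0,0],
)

```text
time: 13.62
ee_pos: [0.5426, -0.207, 0.1992]
orientation: [[-0.945, 0.327, -0.0], [0.327, 0.945, 0.0], [0.0, 0.0, -1.0]]
contact_force: [-1.7, 0.4, 0.8]
finger_gap: 0.997
grip_force: 0.9
```

```bash
python3 -c "
from h import *
st()"
```

```text
t 13.62 dock x -0.1104 y 0.0011 z 0.1992 yaw -19.11 F [-1.7 -0.2  0.8] M [0.17 0.17 0.03]
```

Request:
play_rows(
  increments=[0.0756,-0.0263,0,0,0,0,0.0756,-0.0263,0,0,0,0,0.0756,-0.0263,0,0,0,0,0.0756,-0.0263,0,0,0,0,0.0756,-0.0263,0,0,0,0,0.0756,-0.0263,0,0,0,0,0.0756,-0.0263,0,0,0,0,0.0756,-0.0263,0,0,0,0],
)

```text
time: 14.28
ee_pos: [0.5578, -0.2123, 0.1992]
orientation: [[-0.945, 0.327, -0.0], [0.327, 0.945, 0.0], [0.0, 0.0, -1.0]]
contact_force: [-0.7, 0.6, -0.0]
finger_gap: 1.003
grip_force: 0.9
```

Request:
play_rows(
  increments=[0.038,-0.013,0,0,0,0,0.038,-0.013,0,0,0,0,0.038,-0.013,0,0,0,0,0.038,-0.013,0,0,0,0],
)

```text
time: 14.62
ee_pos: [0.5614, -0.2136, 0.1992]
orientation: [[-0.945, 0.327, -0.0], [0.327, 0.945, 0.0], [0.0, 0.0, -1.0]]
contact_force: [-1.3, 0.7, 0.2]
finger_gap: 1.001
grip_force: 0.8
```

Request:
play_rows(
  increments=[0.038,-0.013,0,0,0,0,0.038,-0.013,0,0,0,0,0.038,-0.013,0,0,0,0,0.038,-0.013,0,0,0,0],
)

```text
time: 14.95
ee_pos: [0.5653, -0.2149, 0.1992]
orientation: [[-0.945, 0.327, -0.0], [0.327, 0.945, 0.0], [0.0, 0.0, -1.0]]
contact_force: [-1.5, 0.1, 0.9]
finger_gap: 1.001
grip_force: 0.8
```

```bash
python3 -c "
from h import *
st()"
```

```text
t 14.95 dock x -0.0865 y 0.0011 z 0.1992 yaw -19.11 F [-1.5 -0.4  0.9] M [0.19 0.19 0.02]
```

Now 1 mm rows in short calls, watching for the ball.

Request:
play_rows(
  increments=[0.038,-0.013,0,0,0,0,0.038,-0.013,0,0,0,0,0.038,-0.013,0,0,0,0],
)

```text
time: 15.2
ee_pos: [0.5679, -0.2155, 0.1992]
orientation: [[-0.945, 0.327, -0.001], [0.327, 0.945, 0.001], [0.001, 0.0, -1.0]]
contact_force: [-4.3, 1.0, 1.1]
finger_gap: 1.002
grip_force: 2.0
```

Request:
play_rows(
  increments=[0.038,-0.013,0,0,0,0,0.038,-0.013,0,0,0,0,0.038,-0.013,0,0,0,0],
)

```text
time: 15.45
ee_pos: [0.5693, -0.2158, 0.1987]
orientation: [[-0.945, 0.327, -0.005], [0.327, 0.945, 0.001], [0.005, -0.001, -1.0]]
contact_force: [-11.0, 3.4, 5.5]
finger_gap: 0.999
grip_force: 5.3
```

Request:
play_rows(
  increments=[0.038,-0.013,0,0,0,0,0.038,-0.013,0,0,0,0,0.038,-0.013,0,0,0,0],
)

```text
time: 15.7
ee_pos: [0.5706, -0.2162, 0.1981]
orientation: [[-0.945, 0.326, -0.01], [0.326, 0.945, 0.002], [0.01, -0.002, -1.0]]
contact_force: [-15.7, 5.3, 8.2]
finger_gap: 0.998
grip_force: 8.3
```

Request:
play_rows(
  increments=[0.038,-0.013,0,0,0,0,0.038,-0.013,0,0,0,0],
)

```text
time: 15.87
ee_pos: [0.5721, -0.2166, 0.198]
orientation: [[-0.945, 0.326, -0.011], [0.326, 0.945, 0.002], [0.011, -0.002, -1.0]]
contact_force: [-14.5, 4.2, 7.4]
finger_gap: 0.999
grip_force: 7.7
```

Request:
play_rows(
  increments=[0.038,-0.013,0,0,0,0,0.038,-0.013,0,0,0,0],
)

```text
time: 16.03
ee_pos: [0.5746, -0.2176, 0.198]
orientation: [[-0.945, 0.326, -0.009], [0.326, 0.945, 0.001], [0.009, -0.002, -1.0]]
contact_force: [-10.9, 4.3, 4.0]
finger_gap: 1.001
grip_force: 5.6
```

```bash
python3 -c "
from h import *
st()"
```

```text
t 16.03 dock x -0.0768 y 0.0016 z 0.1980 yaw -19.01 F [-11.7   0.5   4. ] M [0.9  2.04 0.34]
```

Request:
play_rows(
  increments=[0.038,-0.013,0,0,0,0,0.038,-0.013,0,0,0,0],
)

```text
time: 16.2
ee_pos: [0.5772, -0.2187, 0.1979]
orientation: [[-0.945, 0.326, -0.007], [0.326, 0.945, 0.001], [0.007, -0.001, -1.0]]
contact_force: [-7.3, 2.1, -0.2]
finger_gap: 1.001
grip_force: 3.7
```

Request:
play_rows(
  increments=[0.038,-0.013,0,0,0,0,0.038,-0.013,0,0,0,0],
)

```text
time: 16.37
ee_pos: [0.5798, -0.2201, 0.1981]
orientation: [[-0.945, 0.326, -0.005], [0.326, 0.945, 0.0], [0.004, -0.001, -1.0]]
contact_force: [-5.4, 0.4, -1.3]
finger_gap: 1.004
grip_force: 2.6
```

Request:
play_rows(
  increments=[0.038,-0.013,0,0,0,0,0.038,-0.013,0,0,0,0],
)

```text
time: 16.53
ee_pos: [0.5818, -0.2207, 0.1981]
orientation: [[-0.945, 0.327, -0.004], [0.327, 0.945, 0.0], [0.004, -0.001, -1.0]]
contact_force: [-4.9, 1.6, -0.9]
finger_gap: 0.998
grip_force: 2.6
```

```bash
python3 -c "
from h import *
st()"
```

```text
t 16.53 dock x -0.0689 y 0.0010 z 0.1981 yaw -19.06 F [-5.1 -0.1 -0.9] M [0.34 0.86 0.21]
```

Request:
play_rows(
  increments=[0.038,-0.013,0,0,0,0,0.038,-0.013,0,0,0,0],
)

```text
time: 16.7
ee_pos: [0.5842, -0.2211, 0.1984]
orientation: [[-0.945, 0.327, -0.003], [0.327, 0.945, 0.001], [0.003, -0.0, -1.0]]
contact_force: [-5.8, 2.9, -1.6]
finger_gap: 0.999
grip_force: 2.6
```

Request:
play_rows(
  increments=[0.038,-0.013,0,0,0,0,0.038,-0.013,0,0,0,0],
)

```text
time: 16.87
ee_pos: [0.5858, -0.2216, 0.1983]
orientation: [[-0.945, 0.326, -0.004], [0.326, 0.945, 0.001], [0.004, -0.0, -1.0]]
contact_force: [-8.4, 3.9, -0.2]
finger_gap: 1.0
grip_force: 4.6
```

```bash
python3 -c "
from h import *
st()"
```

```text
t 16.87 dock x -0.0649 y 0.0015 z 0.1983 yaw -19.04 F [-9.2  0.9 -0.2] M [0.77 1.68 0.35]
```

Request:
play_rows(
  increments=[0.038,-0.013,0,0,0,0,0.038,-0.013,0,0,0,0],
)

```text
time: 17.03
ee_pos: [0.5864, -0.2217, 0.1979]
orientation: [[-0.945, 0.326, -0.008], [0.326, 0.945, 0.002], [0.008, -0.001, -1.0]]
contact_force: [-15.3, 4.9, 5.2]
finger_gap: 1.001
grip_force: 7.7
```

Request:
play_rows(
  increments=[0.038,-0.013,0,0,0,0,0,0,0,0,0,0],
)

```text
time: 17.2
ee_pos: [0.5867, -0.2217, 0.1979]
orientation: [[-0.945, 0.326, -0.01], [0.326, 0.945, 0.002], [0.01, -0.002, -1.0]]
contact_force: [-15.4, 3.5, 6.5]
finger_gap: 1.0
grip_force: 7.9
```

```bash
python3 -c "
from h import *
st()"
```

```text
t 17.20 dock x -0.0639 y 0.0017 z 0.1979 yaw -19.04 F [-15.7  -1.8   6.5] M [1.26 2.85 0.38]
```

Request:
play_rows(
  increments=[0.038,-0.013,0,0,0,0,0.038,-0.013,0,0,0,0,0,0,0,0,0,0],
)

```text
time: 17.45
ee_pos: [0.5874, -0.2218, 0.1978]
orientation: [[-0.945, 0.326, -0.014], [0.326, 0.945, 0.002], [0.014, -0.002, -1.0]]
contact_force: [-20.8, 6.3, 11.8]
finger_gap: 1.002
grip_force: 10.8
```

```bash
python3 -c "
from h import *
st()"
```

```text
t 17.45 dock x -0.0633 y 0.0018 z 0.1978 yaw -19.02 F [-21.7  -0.9  11.8] M [1.58 4.02 0.32]
```

That's the firm stop: 22 N with no tip motion. I'll back off gently.

Request:
play_rows(
  increments=[-0.038,0.013,0,0,0,0,-0.038,0.013,0,0,0,0,-0.038,0.013,0,0,0,0,-0.038,0.013,0,0,0,0,-0.038,0.013,0,0,0,0,-0.038,0.013,0,0,0,0,-0.038,0.013,0,0,0,0,-0.038,0.013,0,0,0,0,-0.038,0.013,0,0,0,0,-0.038,0.013,0,0,0,0],
)

```text
time: 18.28
ee_pos: [0.5828, -0.221, 0.1997]
orientation: [[-0.945, 0.328, 0.002], [0.328, 0.945, -0.0], [-0.002, 0.0, -1.0]]
contact_force: [-0.4, 0.3, -0.5]
finger_gap: 0.998
grip_force: 0.2
```

Request:
play_rows(
  increments=[-0.19,0.066,0,0,0,0,-0.38,0.13,0,0,0,0,-0.6,0.2,0,0,0,0,-0.8,0.26,0,0,0,0,-0.8,0.26,0,0,0,0,0,0,0.5,0,0,0,0,0,0.8,0,0,0,0,0,0.8,0,0,0,0,0,0,0,0,0],
)

```text
time: 19.03
ee_pos: [0.5154, -0.198, 0.2561]
orientation: [[-0.945, 0.328, 0.007], [0.328, 0.945, -0.003], [-0.008, 0.0, -1.0]]
contact_force: [0.8, 0.8, 0.5]
finger_gap: 0.997
grip_force: 0.0
```

```bash
python3 -c "
from h import *
st()
im=arm.get_image('top')[:,:,::-1]
a=cv2.resize(im[110:290,310:480],None,fx=2.3,fy=2.3,interpolation=cv2.INTER_CUBIC)
sc=arm.get_image('scene')[:,:,::-1]
b=cv2.resize(sc[160:310,210:370],(391,366),interpolation=cv2.INTER_CUBIC)
o=np.zeros((414,782,3),np.uint8); o[:,:391]=a[:414,:391]; o[:366,391:]=b
cv2.imwrite('pics/end.png',o)
"
```

```text
t 19.03 dock x -0.1391 y 0.0006 z 0.2561 yaw -19.12 F [0.5 1.  0.5] M [ 0.11 -0.23  0.01]
```

View pics/end.png

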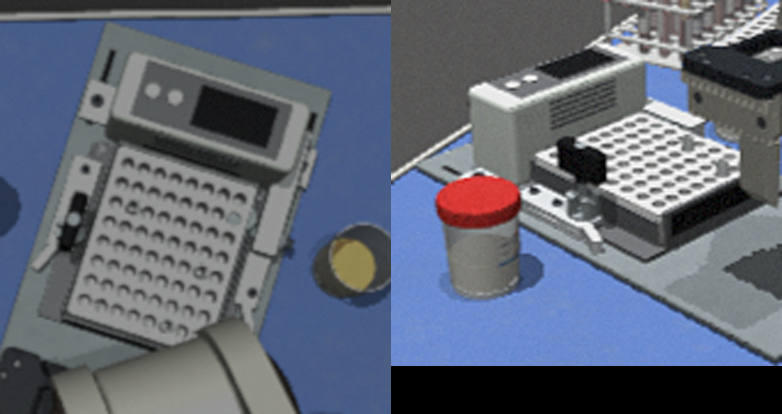

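The carrier sits against the head, with the knob parked and the cups undisturbed. One light touch will confirm that it is held at 3 mm back and has not sprung out 6 mm.

Request:
play_rows(
  increments=[0,0,-0.7,0,0,0,0,0,-0.7,0,0,0,0,0,-0.7,0,0,0,0.6,-0.21,0,0,0,0,0.6,-0.21,0,0,0,0,0.6,-0.21,0,0,0,0,0.3,-0.1,0,0,0,0,0.2,-0.07,0,0,0,0,0,0,0,0,0,0,0,0,0,0,0,0],
)

```text
time: 19.97
ee_pos: [0.5701, -0.2175, 0.1988]
orientation: [[-0.945, 0.327, -0.001], [0.327, 0.945, 0.0], [0.001, 0.0, -1.0]]
contact_force: [0.2, 0.5, -0.6]
finger_gap: 1.003
grip_force: 0.0
```

Request:
play_rows(
  increments=[0.09,-0.031,0,0,0,0,0.09,-0.031,0,0,0,0,0.09,-0.031,0,0,0,0,0.09,-0.031,0,0,0,0,0,0,0,0,0,0],
)

```text
time: 20.38
ee_pos: [0.5799, -0.2211, 0.1994]
orientation: [[-0.945, 0.328, 0.001], [0.328, 0.945, -0.0], [-0.001, 0.0, -1.0]]
contact_force: [0.5, 0.1, 0.3]
finger_gap: 0.998
grip_force: 0.0
```

Request:
play_rows(
  increments=[0.04,-0.014,0,0,0,0,0.02,-0.007,0,0,0,0,0,0,0,0,0,0],
)

```text
time: 20.63
ee_pos: [0.5811, -0.2214, 0.1992]
orientation: [[-0.945, 0.327, 0.0], [0.327, 0.945, 0.0], [-0.0, 0.0, -1.0]]
contact_force: [0.4, 0.7, -0.5]
finger_gap: 1.0
grip_force: 0.0
```

Request:
play_rows(
  increments=[0.02,-0.007,0,0,0,0,0.02,-0.007,0,0,0,0,0,0,0,0,0,0],
)

```text
time: 20.88
ee_pos: [0.5821, -0.2218, 0.1992]
orientation: [[-0.945, 0.327, -0.0], [0.327, 0.945, 0.0], [0.0, 0.0, -1.0]]
contact_force: [0.2, -0.0, -0.0]
finger_gap: 1.003
grip_force: 0.0
```

There is still no contact about 3.3 mm back from the stop, so the carrier is held by the ball. I'll retreat and hand in.

Request:
play_rows(
  increments=[-0.4,0.14,0,0,0,0,-0.8,0.27,0,0,0,0,-0.8,0.27,0,0,0,0,-0.8,0.27,0.2,0,0,0,0,0,0.8,0,0,0,0,0,0.8,0,0,0,0,0,0,0,0,0,0,0,0,0,0,0],
)

```text
time: 21.55
ee_pos: [0.5125, -0.1983, 0.2453]
orientation: [[-0.945, 0.328, 0.002], [0.328, 0.945, -0.001], [-0.003, -0.001, -1.0]]
contact_force: [0.4, -0.6, 0.7]
finger_gap: 1.001
grip_force: 0.0
```

```bash
python3 -c "
from h import *
st(); print(arm.finish_job())"
```

```text
t 21.55 dock x -0.1417 y -0.0006 z 0.2453 yaw -19.13 F [ 0.6 -0.4  0.7] M [ 0.05 -0.17  0.04]
the job is handed in; nothing more can be done
None
```

The job is handed in at 21.6 s: the knob is parked up in its rest notch, the carrier is past the ball and held in against the contacts, and the cups and dropper bottle were not touched.

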